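# Square up a pair of swab tubes and move them together to the cradle

## Robot

A 6-joint arm with a two-finger parallel gripper is mounted at the origin on a cart in front of the work surface, level with it; the furniture and walls round the work are solid. World frame = base frame: x ahead of the robot, y to its left, z up, the work surface at z = 0. Lengths are in mm, angles in rad, forces in N, time in s.
With the tool pointing down it reaches from about 275 to 750 mm from the base axis. Payload 10.2 kg.
Tool frame: the origin (TCP) lies at the very end of the fingers, on their centre line; the grasp point (between the pads) lies behind it (env.grip_depth is the y of the grasp point in the tool frame, in mm); y points along the fingers, z is the direction in which the jaws open and shut, and the axes are right-handed (so a half turn about y gives the same grasp; the last joint's range is limited). The gripper opens to 85 mm and grips with 20 to 120 N. Pads are 22 mm wide; open, the fingers measure 114 mm over their backs; the gripper's body (76 mm by 85 mm) begins 54 mm behind the grasp point. The pads swing forward as they close: fully open they stand 13 mm farther back than shut.
Start: joints at [1.048, 0.313, 1.498, -0, 1.331, -0.223], TCP at [155.061, 501.585, 231.294] pointing down, gripper open.
Joint ranges: [-2.94, 2.94], [-0.97, 2.17], [0.19, 2.56], [-1.23, 4.37], [0.02, 3.11], [-2.88, 2.88]. Speed limits (rad/s): [2.39, 2.39, 3.01, 3.14, 3.14, 3.14].

## Interface

Orientations are given as a unit quaternion [x, y, z, w].
In Python, from workcell import env gives the robot as it stands. Calls block until the motion is done:
- env.movep(position, orientation): joint-space move of the TCP to a pose.
- env.move_straight(position, rate=150, ori=None): straight line of the TCP; ori=None keeps the orientation; rate is the mean speed in mm/s.
- env.goto_joints(angles): joint-space move.
- env.set_gripper(opening, grasp_force=None): opening from 0.0 (shut) to 1.0 (fully open); grasp_force is the grip in N (None keeps the last); returns when the fingers have stopped.
- env.pause(seconds).
- env.inverse_kinematics(position, orientation): joint angles nearest the present ones, or None.
- env.state(): the state.
- env.snapshot(name): name is "scene" or "top" or "wrist"; returns (picture, depth): 420x560x3 uint8, red, green, blue; 420x560 float32, mm along the optical axis (not along the pixel's ray), 0 where there is no reading.
- env.camera_model(name): a dict with "fx", "fy", "cx", "cy" (pixels), "rvec" (rotation vector, rad) and "tvec" (3), from world to camera coordinates, as OpenCV has them; the wrist camera has in their place "tool_from_camera" (4x4, takes a point from camera to tool coordinates, whose origin is the TCP and whose axes are the tool frame's). Camera axes: x right, y down, z forward; pixel columns grow to the right and rows downward; lengths in mm; the calibration is good to about 2 mm. A picture is of the moment at which its call begins: read the wrist's pose just before it. camera_model takes no time and is no camera call.
A pose or a line that the arm cannot do raises env.PlanningError and nothing moves.
- env.hand_in(): hands the job in, once; it reports no verdict.
The state is a dict: "time": time; "joints": joint angles; "joint_velocities": joint speeds; "tau": joint torques, N m; "tool_pos": TCP position; "eef_rot": TCP orientation; "contact_force": force on the tool from outside, world axes, zero at the start; "torque": the same for the moment, N m; "grip_width": opening from 0.0 (shut) to 1.0 (fully open).
Only numpy, scipy, OpenCV 4.12 (cv2) and the standard library are available. Lean on these libraries where they do the work, as an engineer would, in place of code of your own. Each camera call takes 0.05 s, during which the arm holds its last target. There are 200 camera calls.

## Task

In the grey rack one of the two swab tubes lies short of its mate: push it along its lane until both tubes rest against the black end stop. Then pick up both tubes together in one grasp, side by side, and lower them into the white cradle, one in each groove, lying flat, caps towards the orange end plate. Do not drop the tubes, and leave everything else on the table where it is.

Things in the scene. Friction and masses are not known exactly. Their poses are not given: they have to be found in the camera images.
- red_tube: clear swab tube with a red screw cap, lying in a lane of the feed rack; 108 long, body 15.2 diameter, cap 17.6 diameter and 16 long, about 20 g. This origin is the tip of the tail, on the tube's axis. Its z axis runs along the tube from the rounded tail to the cap (sizes in mm)
- blue_tube: clear swab tube with a blue screw cap, lying in a lane of the feed rack; 108 long, body 15.2 diameter, cap 17.6 diameter and 16 long, about 20 g. This origin is the tip of the tail, on the tube's axis. Its z axis runs along the tube from the rounded tail to the cap (sizes in mm)
- red_tube_mid (a point): clear swab tube with a red screw cap, lying in a lane of the feed rack; 108 long, body 15.2 diameter, cap 17.6 diameter and 16 long, about 20 g. This point is half-way along the tube, on its axis, 54 from either end. Its z axis runs along the tube from the rounded tail to the cap (sizes in mm)
- blue_tube_mid (a point): clear swab tube with a blue screw cap, lying in a lane of the feed rack; 108 long, body 15.2 diameter, cap 17.6 diameter and 16 long, about 20 g. This point is half-way along the tube, on its axis, 54 from either end. Its z axis runs along the tube from the rounded tail to the cap (sizes in mm)
- feed_rack: fixed grey two-lane tube rack on a dark base plate 188x64x8; origin on the table; x along the lanes to the black stop, y across to the left. Lane floors 30 above the table, centred at y = +-9.5, from x = -90 (open end by the robot) to the stop at +80. Lips 4 high outside the lanes, ridge 2.3 high between; nothing else above the floor. (sizes in mm)
- rack_stop (a point): middle of the foot of the rack's black end stop (17 high), on its face, at floor height. Tubes lie tails to it, caps to the robot, loose along the lanes: one within 4 of it, the other 25 to 50 short; a push on its cap end along the rack's x slides it home (sizes in mm)
- rack_notch (a point): on the rack's centre line at floor height, under the middles of the tubes when both are home (26 ahead of the rack's origin). For 27 either way along x both sides are cut away for fingers: the rack is only 24 wide there, from 8 above the table up. Tube axes lie 8 above the floor; both bodies together are 34 wide, squeezed 31 to 33 (sizes in mm)
- cradle: fixed white two-groove tube cradle on a base plate 142x64x8; origin on the table under its centre; x along the grooves from the orange end plate to the white one, y across. Groove floors 30 above the table, centred at y = +-9.5, 120 long between the end plates (13 high, inner faces x = +-60); lips 4 high outside (inner faces y = +-19), ridge 2.3 high between (sizes in mm)
- cradle_notch (a point): centre of the cradle at groove floor height. For 27 either way along x both sides are cut away for fingers: only 24 wide there, from 8 above the table up. A tube lying in a groove has its axis 8 above the floor. A magnifier lamp, no part of the work, stands just ahead of the robot and leans to its right, up to 450 high: keep the arm clear of it (sizes in mm)
- eraser: white eraser in a blue sleeve, 23x55x13; bystander; origin: centre of its underside (sizes in mm)
- brush: brown dusting brush lying flat, 33x166x23; bystander; origin: centre of its underside (sizes in mm)
- white_jar: white-lidded powder jar, 63 across and 62 high; bystander; origin: centre of its underside (sizes in mm)
- black_jar: black-lidded powder jar, 63 across and 62 high; bystander; origin: centre of its underside (sizes in mm)
- tape_roll: roll of cream tape lying flat, 83 across and 26 high; bystander; origin: centre of its underside (sizes in mm)

How it is judged (in metres and radians):
On the way, in this order (a step that is already met when the one before it is completed fails the run):
1. both tubes lie in their lanes with their tails at the black end stop, within about 5 mm (x of each of red_tube_mid, blue_tube_mid in the frame of feed_rack above 0.0205 m and z of red_tube_mid in the frame of feed_rack between 0.034 and 0.042 m and y of red_tube_mid in the frame of feed_rack between -0.016 and 0.016 m and z of blue_tube_mid in the frame of feed_rack between 0.034 and 0.042 m and y of blue_tube_mid in the frame of feed_rack between -0.016 and 0.016 m), for 0.2 s.
2. both tubes are held together by the fingers, side by side, at least 2 cm clear of the rack (z of each of red_tube_mid, blue_tube_mid in the frame of feed_rack above 0.06 m and contact force between the fingers and red_tube above 0.3 N and contact force between the fingers and blue_tube above 0.3 N and distance between red_tube_mid and blue_tube_mid below 0.024 m), for 0.2 s.
At the end, for the whole second after the job is handed in: both tubes rest in the white cradle, one in each groove, flat on the groove floor (axis height within about 4 mm), along the groove within about 5 degrees, between the end plates (middle within 10 mm of the cradle's middle), caps at the orange end, at rest (x of red_tube_mid in the frame of cradle between -0.01 and 0.01 m and z of red_tube_mid in the frame of cradle between 0.034 and 0.0415 m and angle between the z axis of each of red_tube_mid, blue_tube_mid and the x axis of cradle, either way round below 0.08 rad and linear speed of each of red_tube, blue_tube below 0.03 m/s and x of each of red_tube, blue_tube in the frame of cradle above 0.03 m and x of blue_tube_mid in the frame of cradle between -0.01 and 0.01 m and z of blue_tube_mid in the frame of cradle between 0.034 and 0.0415 m and ((y of red_tube_mid in the frame of cradle between 0.004 and 0.015 m and y of blue_tube_mid in the frame of cradle between -0.015 and -0.004 m) or (y of blue_tube_mid in the frame of cradle between 0.004 and 0.015 m and y of red_tube_mid in the frame of cradle between -0.015 and -0.004 m))); the robot touches nothing.
It fails at once if a tube falls onto the table (height (world z) of any of red_tube_mid, blue_tube_mid below 0.022 m).
It fails at once if a tube is dropped (falls free by more than about 2 cm) ((linear speed of red_tube above 0.6 m/s and contact force between the fingers and red_tube below 0.02 N) or (linear speed of blue_tube above 0.6 m/s and contact force between the fingers and blue_tube below 0.02 N)).
It fails at once if another thing on the table is moved by more than 2 cm (distance of any of eraser, brush, white_jar, black_jar, tape_roll from where it was at the start of the episode above 0.02 m).
It also fails if it takes over 45 s, if anything falls off the work surface, if the arm or the gripper's body presses on something with over 40 N, if the wrist force passes 120 N, or if a joint passes its speed limit or range.

## Working session

There is one attempt and no reset: what is moved stays moved. The work goes in short steps, each a Python script; the robot and the scene stay as the last script left them, time stands still between calls to the robot, and variables do not carry over. Pictures are saved under pics/ and viewed, about 8 in all and at most 12, crops included, and the job is handed in when it is done.

```bash
mkdir -p pics; ls; python3 - <<'E'
from workcell import env
import cv2,numpy as np
for n in("top","scene"):
    p,d=env.snapshot(n); cv2.imwrite(f"pics/{n}0.png",cv2.cvtColor(p,cv2.COLOR_RGB2BGR)); np.save(f"pics/{n}0.npy",d); np.save(f"pics/{n}0rgb.npy",p)
    print(n,env.camera_model(n))
print(env.camera_model("wrist"),env.grip_depth,env.state())
E
```

```text
pics
top {'fx': 416.4972286499183, 'fy': 416.4972286499183, 'cx': 280.1824299436253, 'cy': 208.6880256226865, 'rvec': array([ 2.15572188, -2.17964023,  0.17535174]), 'tvec': array([ 66.03951345, 634.57118126, 865.38024674])}
scene {'fx': 401.5925718356117, 'fy': 401.5925718356117, 'cx': 285.0890705382255, 'cy': 207.68828176871887, 'rvec': array([ 1.71725667, -2.13981382,  0.60878066]), 'tvec': array([200.4919894 , 551.33909147, 651.83060161])}
{'fx': 323.7824268725329, 'fy': 323.7824268725329, 'cx': 281.30595019229924, 'cy': 212.81113900853222, 'tool_from_camera': array([[ 8.86666951e-04,  9.46601703e-01,  3.22404142e-01,
        -8.34694085e+01],
       [ 1.40013179e-04, -3.22404383e-01,  9.46602025e-01,
        -1.41569288e+02],
       [ 9.99999597e-01, -7.94179903e-04, -4.18402025e-04,
        -1.95722087e-01],
       [ 0.00000000e+00,  0.00000000e+00,  0.00000000e+00,
         1.00000000e+00]])} -18.700000000000003 {'time': 0.1, 'joints': array([ 1.04759889e+00,  3.13414586e-01,  1.49837786e+00,  4.78104876e-05,
        1.33097034e+00, -2.23402309e-01]), 'joint_velocities': array([ 0.00154452, -0.00148685, -0.00110658,  0.00036757,  0.00047834,
        0.00094692]), 'tau': array([ 3.12720797e-03, -4.12897360e+01, -2.60141087e+01, -1.67155818e-04,
        3.03173569e-03, -1.93766300e-05]), 'tool_pos': array([154.93093412, 501.3826971 , 230.77547943]), 'eef_rot': array([ 0.69955606, -0.10576722,  0.10543489, -0.69879761]), 'contact_force': array([-0.4466092 ,  0.5970704 ,  0.36744328]), 'torque': array([-0.01202171, -0.00541179, -0.03320738]), 'grip_width': 1.0011676628252246}
```

View pics/top0.png

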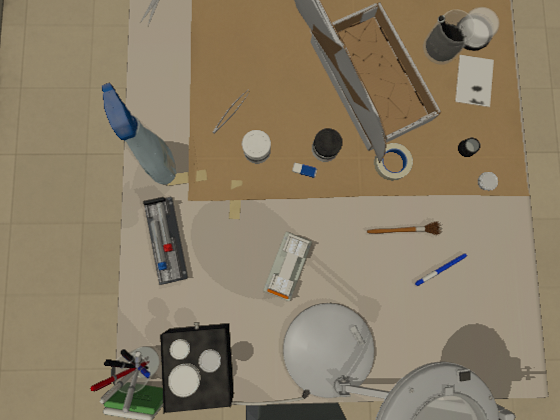

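View pics/scene0.png

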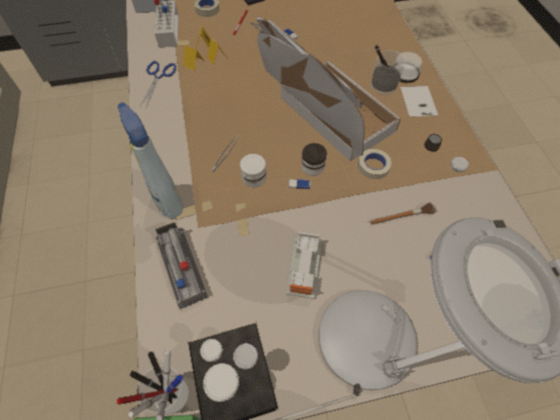

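The top view shows the rack at about (165,240) with the red cap at (168,247) and the blue cap at (163,266). Blue is the short tube. The cradle is at (290,266), with its orange end nearest the robot at (279,293). I'll make coarse measurements next.

```bash
cat >h.py <<'E'
import numpy as np,cv2
from scipy.spatial.transform import Rotation as R
from workcell import env
def cam(n,st=None):
    m=env.camera_model(n)
    K=np.array([[m['fx'],0,m['cx']],[0,m['fy'],m['cy']],[0,0,1]])
    if n!='wrist':
        Rw=cv2.Rodrigues(m['rvec'])[0]; return K,Rw,np.array(m['tvec']).ravel()
    T=np.eye(4);T[:3,:3]=R.from_quat(st['eef_rot']).as_matrix();T[:3,3]=st['tool_pos']
    W=np.linalg.inv(T@m['tool_from_camera']); return K,W[:3,:3],W[:3,3]
def ray(c,px,z):
    K,Rw,t=c; px=np.atleast_2d(px).astype(float)
    d=(Rw.T@np.linalg.inv(K)@np.c_[px,np.ones(len(px))].T).T; o=-Rw.T@t
    return o+d*((z-o[2])/d[:,2])[:,None]
def proj(c,P):
    K,Rw,t=c; p=(K@(Rw@np.atleast_2d(P).astype(float).T+t[:,None])).T; return p[:,:2]/p[:,2:]
def blobs(mask,minA=10):
    n,l,s,c=cv2.connectedComponentsWithStats(mask.astype(np.uint8)); return [(s[i,4],c[i],l==i) for i in range(1,n) if s[i,4]>=minA]
def hsv(p): return cv2.cvtColor(p,cv2.COLOR_RGB2HSV)
def colours(p):
    h=hsv(p);H,S,V=[h[...,i].astype(int) for i in range(3)]
    return dict(red=((H<6)|(H>172))&(S>170)&(V>90),blue=(H>105)&(H<125)&(S>150)&(V>70),orange=(H>=6)&(H<16)&(S>170)&(V>120))
def down(yaw):
    """tool y down, jaw axis z at world angle yaw"""
    z=np.array([np.cos(yaw),np.sin(yaw),0]);y=np.array([0,0,-1.]);x=np.cross(y,z)
    return R.from_matrix(np.c_[x,y,z]).as_quat()
E
python3 - <<'E'
from h import *
for n in("top","scene"):
    p=np.load(f"pics/{n}0rgb.npy");d=np.load(f"pics/{n}0.npy");c=cam(n)
    print(n,"tcp px",proj(c,[155,501,231]),"cam",(-c[1].T@c[2]).round())
    for k,m in colours(p).items():
        for a,cc,_ in blobs(m,12):print(k,a,cc.round(1),ray(c,cc,38)[0].round(1))
    if n=="top":
        V=hsv(p)[...,2]; m=(V<90);m[:190]=0;m[290:]=0;m[:,:135]=0;m[:,195:]=0
        b=max(blobs(m),key=lambda b:b[0]); cnt=cv2.findContours(b[2].astype(np.uint8),0,2)[0][0]
        r=cv2.minAreaRect(np.float32(ray(c,cnt[:,0],8)[:,:2]));print("rack",r)
        a=cv2.resize(p[190:290,130:200],None,fx=6,fy=6,interpolation=2);b=cv2.resize(p[225:305,255:325],None,fx=5,fy=6,interpolation=2)
        b=np.vstack([b,np.zeros((120,350,3),np.uint8)]);cv2.imwrite("pics/crop.png",np.hstack([a,b])[...,::-1])
st=env.state();c=cam("wrist",st);p,_=env.snapshot("wrist");cv2.imwrite("pics/w0.png",p[...,::-1])
yaw=2*np.arctan2(0,1);print(R.from_quat(st['eef_rot']).as_matrix().round(2))
E
```

```text
top tcp px [[  0.91515851 504.43728733]] cam [517.  87. 939.]
red 53 [167.3 247.3] [554.5 301.5  38. ]
red 29 [124.1 373.5] [297.4 383.8  38. ]
red 66 [100.7 384.7] [276.6 430.3  38. ]
blue 16 [106.3  87.4] [913.2 445.   38. ]
blue 14 [117.5 133.5] [806.4 416.2  38. ]
blue 58 [402.7 158.9] [ 745.4 -216.6   38. ]
blue 120 [307.5 170.6] [720.1  -2.6  38. ]
blue 128 [450.8 263.2] [ 512.9 -310.1   38. ]
blue 48 [161.6 265.6] [515.9 312.6  38. ]
blue 29 [419. 282.] [ 473.7 -238.    38. ]
blue 33 [145.4 373.3] [297.  340.5  38. ]
orange 95 [393.1 229.8] [ 586.8 -187.4   38. ]
orange 54 [277.2 293.5] [453.9  67.7  38. ]
rack ((574.3916015625, 313.07501220703125), (190.5314178466797, 65.78434753417969), 12.565792083740234)
scene tcp px [[ 12.57580817 542.60141147]] cam [175. 175. 841.]
red 26 [183.7 264.3] [557.5 304.2  38. ]
red 28 [150.9 394.1] [314.4 385.6  38. ]
red 82 [128.6 398.6] [315.7 425.2  38. ]
blue 40 [176.9 380.4] [327.5 337.6  38. ]
orange 44 [299.6 287.6] [452.7  73.1  38. ]
[[ 0.96 -0.    0.3 ]
 [-0.3  -0.    0.96]
 [-0.   -1.   -0.  ]]
```

View pics/crop.png

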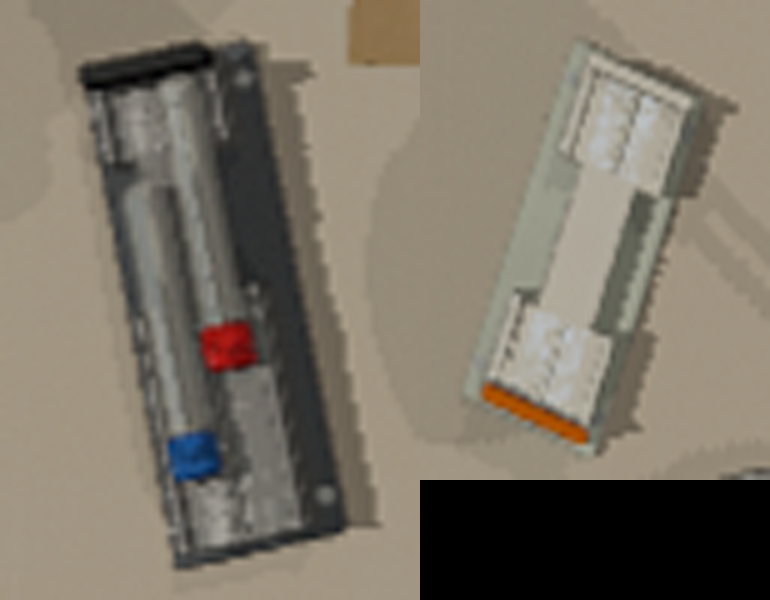

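View pics/w0.png

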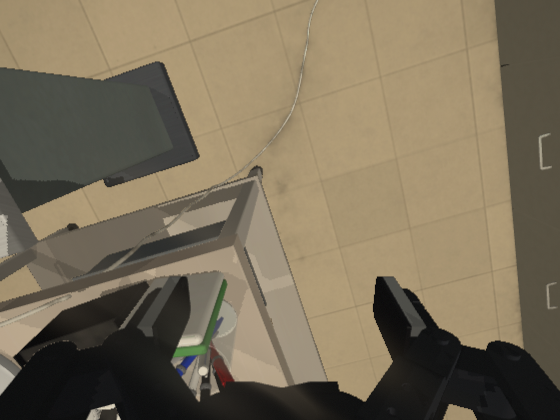

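The crop shows blue on the left lane, about 37 mm short. Red is on the right lane, near the stop. The cradle is tilted about -20°. The wrist view is still away from the work, so I'll move to get near views of the rack and then the cradle.

```bash
python3 - <<'E'
from h import *
import pickle
env.move_straight([155,501,300])
y=np.radians(12.57); ux=np.array([np.cos(y),np.sin(y)])
c0=np.array([574.4,313.1])
P=c0+ux*50
env.movep([*P,200],down(y+np.pi/2))
env.pause(.3)
st=env.state();p,d=env.snapshot("wrist");pickle.dump((st,p,d),open("pics/w1.pkl","wb"));cv2.imwrite("pics/w1.png",p[...,::-1])
print(st['time'],st['joints'],st['tool_pos'],st['contact_force'])
c=cam("wrist",st)
Q=np.c_[ux,[-ux[1],ux[0]]]
for k,m in colours(p).items():
    for a,cc,_ in blobs(m,60):
        w=ray(c,cc,38)[0]; print(k,a,cc.round(1),w.round(1),((w[:2]-c0)@Q).round(1), d[int(cc[1]),int(cc[0])])
E
```

```text
2.9083 [ 3.13658064e-01  7.49061259e-01  8.92971068e-01  1.01639301e-05
  1.49924211e+00 -1.47704396e+00] [622.98852867 324.34397468 200.2255052 ] [ 0.07956702 -0.7282619  -0.73548658]
red 338 [272.9 115.5] [553.9 301.2  38. ] [-22.6  -7.2] 282.49466
blue 372 [294.6  72.3] [514.9 312.   38. ] [-58.3  11.9] 273.00424
```

View pics/w1.png

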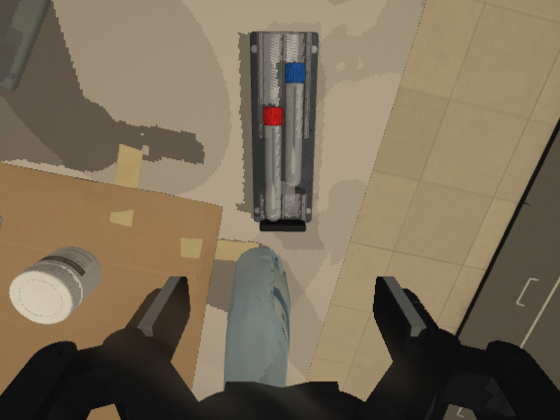

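Bottle: there's a tall bottle just behind the stop at about (260,300) px, so I need its clearance. I'll also refine the rack yaw and the stop from this view.

```bash
python3 - <<'E'
from h import *
import pickle
st,p,d=pickle.load(open("pics/w1.pkl","rb"));c=cam("wrist",st);K,Rw,t=c
v,u=np.mgrid[:420,:560];X=np.stack([(u-K[0,2])/K[0,0]*d,(v-K[1,2])/K[1,1]*d,d],-1)
W=(X-t)@Rw
y=np.radians(12.57);ux=np.array([np.cos(y),np.sin(y)]);Q=np.c_[ux,[-ux[1],ux[0]]];c0=np.array([574.4,313.1])
L=(W[...,:2]-c0)@Q
ok=d>0
# bottle from the wrist and top views
m=ok&(L[...,0]>90)&(L[...,0]<250)&(abs(L[...,1])<90)&(W[...,2]>20)&(W[...,2]<180)&(v<390)&(u>215)&(u<300)
for a in range(20,180,20):
    s=m&(W[...,2]>a)&(W[...,2]<a+20)
    if s.sum()>5: print("bottle z",a,"x",L[s][:,0].min().round(),L[s][:,0].max().round(),"y",L[s][:,1].min().round(),L[s][:,1].max().round(),s.sum())
# rack floor/base
V=hsv(p)[...,2];S=hsv(p)[...,1]
b=ok&(abs(W[...,2]-8)<5)&(V<95)&(abs(L[...,0])<110)&(abs(L[...,1])<50)
cnt=max(cv2.findContours(cv2.morphologyEx((b|(ok&(W[...,2]>15)&(abs(L[...,0])<88)&(abs(L[...,1])<25))).astype(np.uint8),3,np.ones((5,5))),0,2)[0],key=cv2.contourArea)[:,0]
print("rack rect",cv2.minAreaRect(np.float32(ray(c,cnt,8)[:,:2])))
# long edges of plate
w=ray(c,cnt,8)[:,:2];l=(w-c0)@Q
for s in(1,-1):
    k=(l[:,1]*s>26)&(abs(l[:,0])<80);f=np.polyfit(l[k,0],l[k,1],1);print("edge",s,f,k.sum())
# stop
b=ok&(V<45)&(abs(L[...,0]-85)<20)&(abs(L[...,1])<30)&(W[...,2]>38)
print("stop top",L[b].mean(0),L[b].min(0),L[b].max(0),W[b][:,2].mean(),b.sum())
for n in("top","scene"):
    p2=np.load(f"pics/{n}0rgb.npy");d2=np.load(f"pics/{n}0.npy");K2,R2,t2=cam(n)
    X=np.stack([(u-K2[0,2])/K2[0,0]*d2,(v-K2[1,2])/K2[1,1]*d2,d2],-1);W2=(X-t2)@R2
    L2=(W2[...,:2]-c0)@Q
    for a in range(20,320,40):
        s=(W2[...,2]>a)&(W2[...,2]<a+40)&(abs(L2[...,1])<90)&(L2[...,0]>95)&(L2[...,0]<260)
        if s.sum()>3: print(n,"bottle",a,np.percentile(L2[s],[2,98],0).round().tolist(),s.sum())
    if n=="top":
        s=(W2[...,2]>40)&(W2[...,0]<480)&(W2[...,1]<220)&(W2[...,1]>-300)
        for a in range(40,480,80):
            k=s&(W2[...,2]>a)&(W2[...,2]<=a+80)
            if k.sum()>5: print("lamp",a,np.percentile(W2[k],[1,99],0).round()[:,:2].tolist(),k.sum())
        # cradle
        H=colours(p2)['orange'];k=H&(u>250)&(u<310)&(v>270);print("orange depthmean",W2[k].mean(0).round(1),np.percentile(W2[k],[2,98],0).round())
        k=(W2[...,2]>24)&(W2[...,2]<50)&(abs(W2[...,0]-515)<90)&(abs(W2[...,1]-45)<70);print("cradle rect",cv2.minAreaRect(np.float32(W2[k][:,:2])),k.sum())
E
```

```text
bottle z 20 x 120.0 192.0 y -52.0 10.0 518
bottle z 40 x 122.0 181.0 y -51.0 9.0 627
bottle z 60 x 124.0 186.0 y -49.0 8.0 814
bottle z 80 x 128.0 186.0 y -49.0 8.0 1090
bottle z 100 x 132.0 183.0 y -48.0 6.0 1273
bottle z 120 x 139.0 193.0 y -46.0 4.0 1561
bottle z 140 x 147.0 181.0 y -45.0 4.0 1567
bottle z 160 x 155.0 159.0 y -21.0 -8.0 16
rack rect ((577.068603515625, 315.7445068359375), (196.17929077148438, 63.108184814453125), 12.11120319366455)
edge 1 [-8.06903135e-03  3.30488591e+01] 13
edge -1 [-7.34323704e-03 -2.90155384e+01] 8
stop top [81.2073818   0.89779763] [ 78.05791956 -20.97686585] [85.58961551 22.93526305] 44.50130107241815 413
top bottle 20 [[122.0, -54.0], [205.0, -5.0]] 244
top bottle 60 [[126.0, -52.0], [202.0, -4.0]] 338
top bottle 100 [[135.0, -50.0], [201.0, -6.0]] 419
top bottle 140 [[150.0, -46.0], [193.0, -4.0]] 412
top bottle 180 [[165.0, -42.0], [202.0, -8.0]] 258
top bottle 220 [[156.0, -39.0], [208.0, -12.0]] 256
top bottle 260 [[165.0, -37.0], [243.0, -6.0]] 893
lamp 40 [[242.0, -135.0], [455.0, 219.0]] 2890
lamp 200 [[272.0, -299.0], [279.0, -292.0]] 22
lamp 280 [[302.0, -244.0], [372.0, -184.0]] 717
lamp 360 [[314.0, -193.0], [383.0, -52.0]] 4742
orange depthmean [454.2  67.8  42. ] [[445.  47.  30.]
 [464.  87.  45.]]
cradle rect ((512.1776733398438, 43.31201171875), (47.98999786376953, 132.61550903320312), 68.14635467529297) 1104
scene bottle 20 [[122.0, -50.0], [170.0, 8.0]] 277
scene bottle 60 [[126.0, -49.0], [166.0, 7.0]] 370
scene bottle 100 [[135.0, -46.0], [173.0, 5.0]] 404
scene bottle 140 [[149.0, -42.0], [183.0, 4.0]] 423
scene bottle 180 [[165.0, -38.0], [190.0, 2.0]] 372
scene bottle 220 [[155.0, -36.0], [194.0, -1.0]] 207
scene bottle 260 [[165.0, -34.0], [241.0, -3.0]] 533
```

```bash
cat >>h.py <<'E'
YR=np.radians(12.1);UX=np.array([np.cos(YR),np.sin(YR)]);UY=np.array([-UX[1],UX[0]])
OR=np.array([574.4,313.1])+2.1*UY
QR=down(YR+np.pi/2)
def rk(x,y,z): return [*(OR+x*UX+y*UY),z]
def rl(w): return np.array([(np.array(w[:2])-OR)@UX,(np.array(w[:2])-OR)@UY])
E
python3 - <<'E'
from h import *
env.set_gripper(0.0,20)
env.movep(rk(-102,5,110),QR)
env.move_straight(rk(-102,5,38.5),rate=120)
f0=env.state()['contact_force']
env.move_straight(rk(-60,5,38.5),rate=80)
print((env.state()['contact_force']-f0).round(2))
env.move_straight(rk(-44,5,38.5),rate=50)
x=-44
while x<-31:
    x+=1; env.move_straight(rk(x,5,38.5),rate=25)
    s=env.state(); f=(s['contact_force']-f0)[:2]@UX
    print(x,round(f,2),rl(s['tool_pos']).round(1))
    if f<-4: break
env.move_straight(rk(x-25,5,38.5),rate=80)
env.move_straight(rk(x-25,5,150),rate=200)
env.movep(rk(60,0,200),QR);env.set_gripper(0.75)
s=env.state();p,d=env.snapshot("wrist");cv2.imwrite("pics/w2.png",p[60:270,200:370][...,::-1].repeat(3,0).repeat(3,1));c=cam("wrist",s)
for k,m in colours(p).items():
    for a,cc,_ in blobs(m,60): print(k,a,cc.round(1),rl(ray(c,cc,38)[0]).round(1))
print(s['time'],s['contact_force'])
E
```

```text
[-1.15 -0.12 -1.82]
-43 -0.01 [-43.1   5.1]
-42 0.05 [-42.   5.]
-41 0.0 [-41.   5.]
-40 -0.95 [-40.   5.]
-39 -3.52 [-39.4   5. ]
-38 -7.9 [-39.3   5.1]
red 344 [270.8 105.5] [-21.1  -9.3]
blue 336 [291.1 105.4] [-21.1   8.7]
10.25 [-0.1731741  -0.90280769  0.49004537]
```

View pics/w2.png

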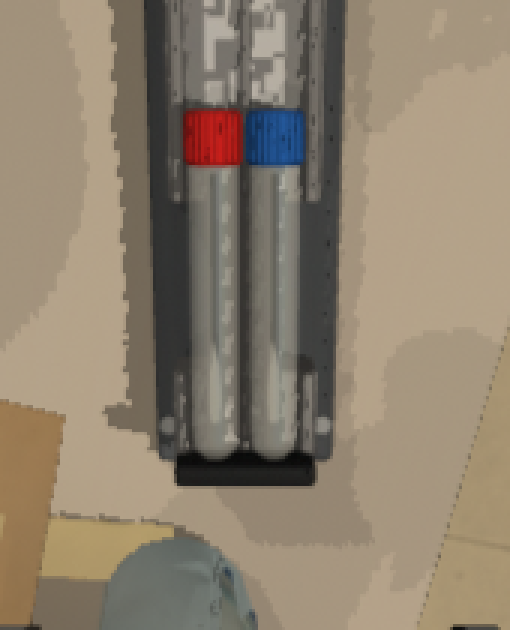

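Both tubes are against the stop: caps at x -21.1 and y -9.3/+8.7, as expected. Before grasping I'll measure the cradle from near, keeping left of the lamp.

```bash
python3 - <<'E'
from h import *
y=np.radians(-22);ux=np.array([np.cos(y),np.sin(y)]);uy=np.array([-ux[1],ux[0]]);c0=np.array([512.2,43.3])
P=c0+35*ux+45*uy
env.movep([*P,190],down(y+np.pi/2));env.pause(.2)
st=env.state();p,d=env.snapshot("wrist");cv2.imwrite("pics/w3.png",p[...,::-1])
print(st['time'],st['joints'].round(3),st['contact_force'].round(1))
c=cam("wrist",st);K,Rw,t=c
v,u=np.mgrid[:420,:560];X=np.stack([(u-K[0,2])/K[0,0]*d,(v-K[1,2])/K[1,1]*d,d],-1);W=(X-t)@Rw
L=np.stack([(W[...,:2]-c0)@ux,(W[...,:2]-c0)@uy],-1);near=(d>0)&(abs(L[...,0])<85)&(abs(L[...,1])<45)&(v<300)
o=colours(p)['orange']&near
print("orange",o.sum(),L[o].mean(0).round(1),np.percentile(L[o],[1,99],0).round(1).tolist(),W[o][:,2].max().round(1))
k=near&(W[...,2]>36)&(L[...,0]>40);print("white end",k.sum(),L[k].mean(0).round(1),np.percentile(L[k],[1,99],0).round(1).tolist(),np.percentile(W[k][:,2],98))
k=near&(W[...,2]>24)&(W[...,2]<50);r=cv2.minAreaRect(np.float32(W[k][:,:2]));print("body",r)
k=near&(W[...,2]>24)&(abs(L[...,0])<20);print("neck",np.percentile(L[k],[1,99],0).round(1).tolist(),"z",np.median(W[k][:,2]).round(1))
# neck edges: mid of width per slice, slope gives the yaw
a=[(x,np.percentile(L[s][:,1],[2,98])) for x in range(-20,21,4) if (s:=near&(W[...,2]>24)&(abs(L[...,0]-x)<2)).sum()>5]
f=np.polyfit([q[0] for q in a],[q[1].mean() for q in a],1);print("neck mid",f,[q[1].round(1).tolist() for q in a][::3])
# orange & white plate edges direction
for m in(o,near&(W[...,2]>37)&(L[...,0]>40)): 
    f=cv2.fitLine(np.float32(W[m][:,:2]),2,0,.01,.01).ravel();print("plate dir deg",np.degrees(np.arctan2(f[1],f[0])),f[2:])
E
```

```text
11.5333 [-0.078  0.437  1.431  0.     1.273 -1.266] [-0.3  0.3 -0.2]
orange 342 [-63.5   0.5] [[-65.5, -22.4], [-61.5, 23.5]] 43.8
white end 376 [61.3  1. ] [[58.8, -22.6], [65.5, 24.0]] 43.088886958135134
body ((511.7876892089844, 44.07958221435547), (48.06061935424805, 132.67494201660156), 68.29024505615234)
neck [[-19.6, -11.4], [19.5, 12.4]] z 28.9
neck mid [0.00346352 0.59941624] [[-11.4, 12.3], [-11.1, 12.4], [-10.8, 12.4], [-10.6, 12.0]]
plate dir deg 68.1384 [453.55347  67.56449]
plate dir deg 68.73344 [569.4782    21.004414]
```

View pics/w3.png

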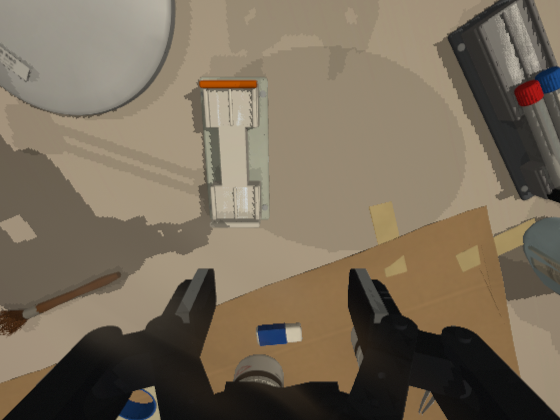

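The cradle centre is near (512,44.5) with yaw about -21.7°. Joint 1 shows a lateral arm offset of about 116 mm, so I'll check the arm against the lamp before going in.

```bash
python3 - <<'E'
from h import *
a=[]
v,u=np.mgrid[:420,:560]
for n in("top","scene"):
    p,d=env.snapshot(n);a.append(p[:, 100:500])
    d0=np.load(f"pics/{n}0.npy");K2,R2,t2=cam(n)
    f=lambda d:(np.stack([(u-K2[0,2])/K2[0,0]*d,(v-K2[1,2])/K2[1,1]*d,d],-1)-t2)@R2
    W=f(d);W0=f(d0)
    arm=(d>0)&((d0-d>15)|(d0==0));lamp=(d0>0)&(W0[...,2]>120)&(W0[...,0]<480)&(W0[...,0]>150)&(W0[...,1]<120)&(W0[...,1]>-400)
    for z in range(120,900,60):
        s=arm&(W[...,2]>z)&(W[...,2]<=z+60);l=lamp&(W0[...,2]>z)&(W0[...,2]<=z+60)
        print(n,z,"arm",np.percentile(W[s],[1,99],0)[:,:2].round().tolist() if s.sum()>20 else None,"lamp",np.percentile(W0[l],[1,99],0)[:,:2].round().tolist() if l.sum()>20 else None)
cv2.imwrite("pics/ts.png",np.hstack(a)[...,::-1])
E
```

```text
top 120 arm None lamp None
top 180 arm None lamp [[262.0, -318.0], [278.0, -292.0]]
top 240 arm None lamp None
top 300 arm None lamp [[302.0, -244.0], [372.0, -184.0]]
top 360 arm [[324.0, -173.0], [524.0, 119.0]] lamp [[314.0, -193.0], [383.0, -52.0]]
top 420 arm [[489.0, 6.0], [606.0, 140.0]] lamp None
top 480 arm [[387.0, 16.0], [586.0, 137.0]] lamp None
top 540 arm [[382.0, 45.0], [435.0, 129.0]] lamp None
top 600 arm None lamp None
top 660 arm None lamp None
top 720 arm None lamp None
top 780 arm None lamp None
top 840 arm None lamp None
scene 120 arm None lamp [[257.0, -170.0], [269.0, -157.0]]
scene 180 arm [[564.0, -6.0], [1029.0, 329.0]] lamp None
scene 240 arm [[564.0, 19.0], [786.0, 142.0]] lamp None
scene 300 arm None lamp [[177.0, -232.0], [361.0, -135.0]]
scene 360 arm [[306.0, -187.0], [542.0, 137.0]] lamp [[182.0, -191.0], [373.0, -37.0]]
scene 420 arm [[433.0, 31.0], [589.0, 144.0]] lamp None
scene 480 arm [[363.0, 20.0], [581.0, 143.0]] lamp None
scene 540 arm [[259.0, 51.0], [428.0, 152.0]] lamp None
scene 600 arm [[167.0, 39.0], [298.0, 270.0]] lamp None
scene 660 arm None lamp None
scene 720 arm None lamp None
scene 780 arm None lamp None
scene 840 arm None lamp None
```

View pics/ts.png

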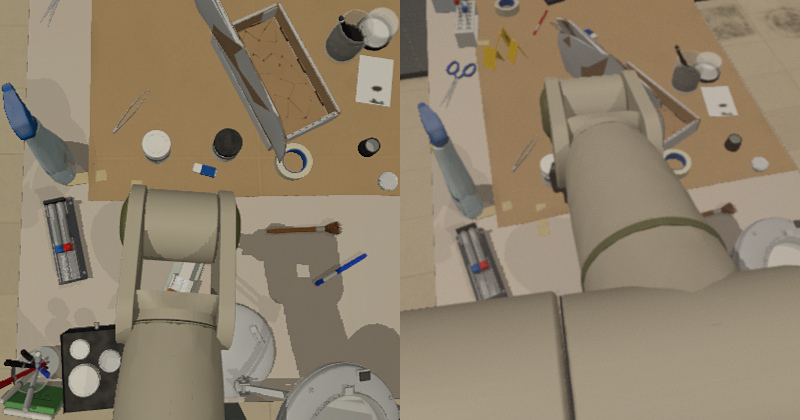

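The forearm passes at y ≥ 0 near the lamp, which reaches only to y ≈ -37, so about 35 mm stays clear at the place pose. Now I'll grasp and lift.

```bash
cat >>h.py <<'E'
YC=np.radians(-21.75);CX=np.array([np.cos(YC),np.sin(YC)]);CY=np.array([-CX[1],CX[0]]);OC=np.array([512.0,43.9]);QC=down(YC+np.pi/2)
def ck(x,y,z): return [*(OC+x*CX+y*CY),z]
def held(tag):
    s=env.state();p,d=env.snapshot("wrist");c=cam("wrist",s);T=R.from_quat(s['eef_rot']).as_matrix()
    print(tag,round(s['time'],2),s['contact_force'].round(1),"grip",round(s['grip_width'],3),s['tool_pos'].round(1))
    for k,m in colours(p).items():
        if k=='orange':continue
        for a,cc,_ in blobs(m,150):
            zc=s['tool_pos'][2]+20; w=ray(c,cc,zc)[0]; print(k,a,cc.round(1),"tool xz",(T.T@(w-s['tool_pos'])).round(1)[[0,2]],"depth",d[int(cc[1]),int(cc[0])].round(1))
    return p
E
python3 - <<'E'
from h import *
env.movep(rk(25,-.2,140),QR)
env.move_straight(rk(25,-.2,18),rate=90)
s=env.state();print(s['time'],s['contact_force'].round(1),rl(s['tool_pos']))
env.set_gripper(0.0,35)
held("gripped")
env.move_straight(rk(25,-.2,40),rate=50)
p=held("22mm")
env.move_straight(rk(25,-.2,110),rate=120);env.pause(.2)
p=held("up");cv2.imwrite("pics/w4.png",p[...,::-1])
E
```

```text
14.1917 [-0.7  0.5  0.6] [25.33256651 -0.1325114 ]
gripped 14.6 [-1.   0.2  3.1] grip 0.351 [598.6 320.2  18.4]
red 1939 [258.9 203.1] tool xz [-46.2  -8.9] depth 118.8
blue 1948 [303.4 203. ] tool xz [-46.2   8.6] depth 119.1
22mm 15.24 [-0.6  0.2 -1.6] grip 0.355 [598.4 320.2  40. ]
red 1940 [259. 203.] tool xz [-46.2  -8.8] depth 118.6
blue 1921 [303.2 203.1] tool xz [-46.1   8.6] depth 118.9
up 16.23 [ 0.4 -0.  -0.4] grip 0.352 [598.1 320.1 109. ]
red 1918 [259.  203.2] tool xz [-46.1  -8.8] depth 117.5
blue 1889 [303.3 203.2] tool xz [-46.1   8.6] depth 118.4
```

View pics/w4.png

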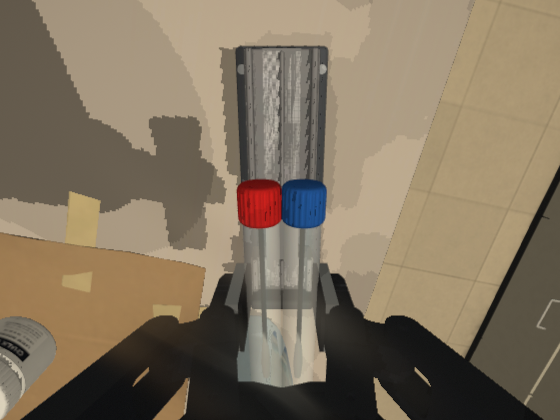

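Both tubes are held side by side: red cap at (259,203) and blue at (303,203), with the midpoint on the TCP. Now for the transfer and lowering.

```bash
python3 - <<'E'
from h import *
env.movep(ck(0,0,120),QC);env.pause(.2)
held("over")
env.move_straight(ck(0,0,45),rate=100)
f0=env.state()['contact_force']
env.move_straight(ck(0,0,26),rate=40)
z=26
while z>17.5:
    z-=1; env.move_straight(ck(0,0,z),rate=20)
    s=env.state();f=s['contact_force']-f0
    print(z,s['tool_pos'][2].round(1),f.round(1))
    if f[2]>4: break
p=held("low");cv2.imwrite("pics/w5.png",p[...,::-1])
E
```

```text
over 17.59 [ 0.8 -0.6 -0.6] grip 0.348 [512.3  44.6 119.8]
red 1638 [261.  204.8] tool xz [-45.4  -8.3] depth 118.8
blue 1529 [306.  204.9] tool xz [-45.3   9.4] depth 118.0
25 25.1 [ 0.1  0.6 -0.5]
24 24.0 [-0.2 -1.4 -1.2]
23 22.9 [-0.7 -0.3 -0.9]
22 21.9 [ 1.  -0.4 -1.6]
21 21.0 [ 0.1  0.  -0.1]
20 19.9 [-0.4 -0.5 -1.2]
19 18.9 [-0.5 -0.6 -0.2]
18 18.3 [-0.2 -0.3  3.7]
17 17.8 [-2.8  0.5 10. ]
low 21.42 [-3.   0.7 10.3] grip 0.351 [512.3  43.9  17.8]
red 1758 [260.4 204.7] tool xz [-45.4  -8.5] depth 118.1
blue 1648 [305.4 204.5] tool xz [-45.5   9.2] depth 118.8
```

View pics/w5.png

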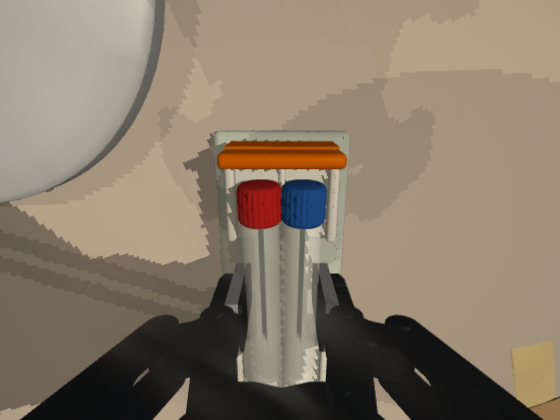

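The tubes touched down at 18.3, the same height as in the rack, so they're on the floor, with the caps clear of the orange plate. Release, retreat and check.

```bash
python3 - <<'E'
from h import *
import time
env.move_straight(ck(0,0,18.4),rate=20)
for g in(.42,.55,.75): env.set_gripper(g)
env.move_straight(ck(0,0,120),rate=90)
env.movep(ck(55,25,200),QC);env.pause(.3)
s=env.state();p,d=env.snapshot("wrist");c=cam("wrist",s);K,Rw,t=c
print(s['time'],s['contact_force'].round(1))
for k,m in colours(p).items():
    for a,cc,_ in blobs(m,60):
        w=ray(c,cc,38)[0][:2]-OC;print(k,a,cc.round(1),"cradle xy",(w@CX).round(1),(w@CY).round(1))
v,u=np.mgrid[:420,:560];W=(np.stack([(u-K[0,2])/K[0,0]*d,(v-K[1,2])/K[1,1]*d,d],-1)-t)@Rw
x=(W[...,:2]-OC)@CX;y=(W[...,:2]-OC)@CY
for a in(-46,-30,0,30):
    for b in(-9.5,9.5):
        k=(abs(x-a)<6)&(abs(y-b)<3)&(d>0);print(a,b,"top z",np.median(W[k][:,2]).round(1),k.sum())
cv2.imwrite("pics/w6.png",cv2.resize(p[30:280,160:360],None,fx=2.4,fy=2.4,interpolation=2)[...,::-1])
E
```

```text
24.5833 [-0.9 -0.6  0.1]
red 349 [242.8  81.3] cradle xy -46.6 -9.0
blue 323 [263.5  81.1] cradle xy -46.8 9.1
blue 113 [281. 322.] cradle xy 202.6 24.0
blue 96 [141.3 395.5] cradle xy 309.6 -147.0
orange 386 [252.5  60. ] cradle xy -63.5 -0.0
-46 -9.5 top z 46.3 111
-46 9.5 top z 46.3 121
-30 -9.5 top z 44.9 97
-30 9.5 top z 44.8 98
0 -9.5 top z 44.5 80
0 9.5 top z 44.2 87
30 -9.5 top z 43.9 82
30 9.5 top z 44.5 131
```

View pics/w6.png

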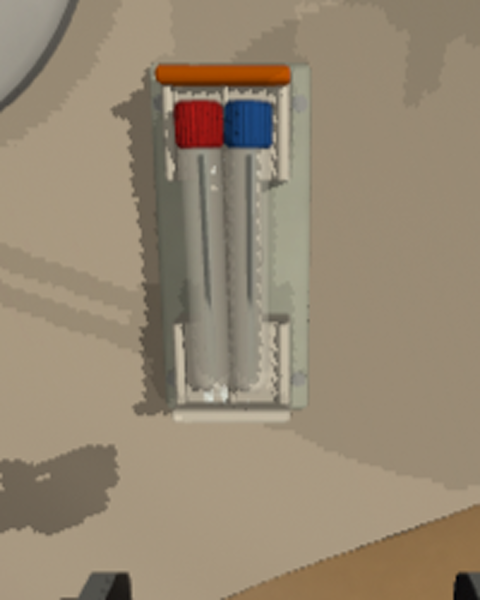

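Both tubes lie flat in their own grooves. The caps are at x ≈ -46.7, y ≈ ∓9, and the tube tops are at about 44 to 46 mm. Caps are at the orange end and the gripper is clear, so I'm handing in.

```bash
python3 -c "
from workcell import env
print(env.hand_in(), env.state()['time'])"
```

```text
the job is handed in; nothing more can be done
the job is handed in; nothing more can be done
```

Both tubes are in the white cradle, one in each groove, and I handed the job in at about 25 s. The hand-in gives no verdict, so what follows rests on my own last checks.

- **Push:** I pushed the blue tube about 37 mm along its lane with the closed fingers, until both tubes met the black stop. The push force rose to about 8 N there, and both caps then measured level with each other.
- **Grasp and placing:** I gripped both tubes at the rack notch with 35 N, lifted them and lowered them into the cradle. They touched down at the same tool height as in the rack, so they were on the groove floor. The downward force reached about 10 N before I released.
- **Final check from the wrist camera:** The caps are at x ≈ -46.7 mm and y ≈ -9.0 (red) and +9.1 (blue) in the cradle frame. That puts the middles about 1 mm from the cradle centre. The tube tops are at 44–46 mm, which means they lie flat, with the caps at the orange end. The gripper was clear, with the force reading down to noise (under 1 N).
- **Not checked:** I did not re-measure the bystander objects at the end. The arm never came near them by plan, and I felt no contact along the way.

No check failed. Separate estimates of the rack and cradle positions differed by up to 2 mm, within the stated calibration error.

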